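# Set the tray stop to the yellow size clip

## Robot

A 7-joint arm with a two-finger parallel gripper is mounted at the origin on the work surface. World frame = base frame: x ahead of the robot, y to its left, z up, the work surface at z = 0. Lengths are in m, angles in rad, forces in N, time in s.
With the tool pointing down it reaches from about 0.4 to 0.875 m from the base axis. Payload 19.3 kg.
Tool frame: the origin (TCP) lies between the finger pads; the fingertips stand bot.tcp_to_tips ahead of it and the grasp point (between the pads) is the TCP (bot.tcp_to_tips is the distance from the TCP to the fingertips, in m); z points along the fingers, y is the line along which they close (so a half turn about z gives the same grasp; the last joint's range is limited). The gripper opens to 85 mm and grips with 20 to 120 N. Pads are 22 mm wide; open, the fingers measure 114 mm over their backs; the gripper's body (76 mm by 85 mm) begins 54 mm behind the grasp point. The pads swing forward as they close: fully open they stand 13 mm farther back than shut.
Start: joints at [1.22, 0.521, -0.036, 1.599, 0.021, 1.021, -0.113], TCP at [0.173, -0.601, 0.25] pointing down, gripper open.
Joint ranges: [-2.91, 2.91], [-0.3, 2.13], [-1.5, 1.42], [0.17, 2.43], [-1.26, 4.41], [0.16, 1.93], [-2.52, 2.52]. Speed limits (rad/s): [1.89, 1.89, 2.39, 2.39, 3.01, 3.01, 3.01].

## Interface

Orientations are given as [roll, pitch, yaw] about the fixed x, y, z axes, in that order (R = Rz(yaw) Ry(pitch) Rx(roll)).
In Python, from workcell import telemetry, grab_frame, bot gives the robot as it stands. The module is installed in compiled form; this text tells all that it offers.
- The arm moves only by the shell command python3 -m crank 'ROWS' [FORCE]. ROWS is text: rows parted by semicolons, each of 7 numbers parted by spaces: the finger opening in m, from 0 to 0.0854, then the shift along the tool's x, y, z in m, then the turn, a rotation vector about the tool's x, y, z in degrees. A call has exactly 8 rows; each row shifts and turns the commanded pose from where the row before left it, along the tool's axes as they then stand; what a row does not reach is not made up. A row lasts 1/12 s, in which the tool goes at most 41.7 mm and 7.16 degrees, less where a joint would pass 70% of its speed; a pose out of reach is approached as far as the arm can. A call with a gripper value outside its range is refused whole. The fingers move at their own pace and stop on an object; FORCE is the grip in N (left out, the last holds). Time passes only in rows, so rows that do not move let the fingers close, or fill a call up. It gives the time, the measured TCP pose, the force, the opening and the grip force at its end, in the units of the state.
- telemetry.observe(): the state, without advancing time (a new reading comes with each control period).
- grab_frame(name): name is "side" or "top" or "wrist"; returns a dict with "pixels" (384x512x3 uint8, red, green, blue), "depth" (384x512 float32, m along the optical axis (not along the pixel's ray), 0 where there is no reading), "vertical_fov" (degrees; the focal length in pixels is half the picture's height over the tangent of half this angle, whatever the lens; pixels are square), "cx", "cy" (the principal point, pixels), "distortion" ([k1, k2, p1, p2, k3] as OpenCV has them; the pictures are not rectified), "R" (3x3) and "t" (3): a world point X has camera coordinates R X + t; the wrist camera has in their place "hand_eye" (4x4, takes a point from camera to tool coordinates, whose origin is the TCP and whose axes are the flange's). Camera axes: x right, y down, z forward; pixel columns grow to the right and rows downward; lengths in m; the calibration is good to about 2 mm. A picture is of the moment at which its call begins: read the wrist's pose just before it.
- bot.job_done(): hands the job in; it is judged then, once.
The state is a dict: "clock": time; "qpos": joint angles; "qd": joint speeds; "joint_efforts": joint torques, N m; "position": TCP position; "tool_rot": TCP orientation; "force": force on the tool from outside, world axes, zero at the start; "moment": the same for the moment, N m; "grip_width": finger opening in m; "finger_force": force on a finger pad.
Only numpy, scipy, OpenCV 4.12 (cv2) and the standard library are available. Lean on these libraries where they do the work, as an engineer would, in place of code of your own. Each camera call takes 0.05 s, during which the arm holds its last target. There are 200 camera calls.

## Task

Set the tray gauge for the next batch of meal trays: slide the stop with the green grip along its rail until it is level with the yellow clip beside that rail (not the blue one), then let go. Leave the stop with the black grip where it is.

Things in the scene. Friction and masses are not known exactly. Their poses are not given: they have to be found in the camera images.
- green_grip (a point): Green grip of the tray stop to move: upright block 24 mm (across the rail, x) x 20 mm (along the rail, y) x 42 mm high on a dark carriage. The point is on its centre line, 16 mm below its flat top, 36 mm above the rail's top and 58 mm above the table. Carriage and a thin steel arm reaching 67 mm to -x lie at least 26 mm below the point. It slides against about 2 N and stays where it is left.
- yellow_mark (a point): Yellow clip, a fixed block 24 mm (x, across the rail) x 16 mm (y, along the rail) x 18 mm high, against the +x side of the green stop's rail. The point is the middle of its top, 32 mm from the rail's centre line, 26 mm above the table. A blue clip of the same shape stands elsewhere along this rail: ignore it. Level means the grip's centre has the same y in this frame.
- green_rail: Fixed aluminium rail of the green stop, 40 mm (x) x 260 mm (y, the sliding direction) x 14 mm high; z is up. Origin at the centre of its underside, 8 mm above the table on a fixed white board 290 x 310 x 8 mm with a blue fence 14 mm high along its -y edge. The stop can slide 100 mm to either side of the rail's middle.
- black_grip (a point): Black grip of the other stop, same shape and size, on a parallel rail 140 mm from the green one, on either its +x or its -x side; not to be moved. The point is on its centre line, 16 mm below its top.

How it is judged:
By the outcome, as a careful person would: the job done as asked, in the order asked, and still so for the second after the job is handed in, with the robot touching nothing.
It also fails if it takes over 29 s, if anything falls off the work surface, if the arm or the gripper's body presses on something with over 40 N, if the wrist force passes 120 N, or if a joint passes its speed limit or range.

## Working session

There is one attempt and no reset: what is moved stays moved. The work goes in short steps, Python scripts to look and compute and a shell command to move; the robot and the scene stay as the last step left them, time stands still between calls to the robot, and variables do not carry over. Pictures are saved under pics/ and viewed, at most 10 in all, crops included, and the job is handed in when it is done.

```bash
mkdir -p pics; cat > h.py <<'E'
import numpy as np, cv2
from workcell import telemetry, grab_frame, bot
def K(f):
    fl=192/np.tan(np.radians(f["vertical_fov"])/2)
    return np.array([[fl,0,f["cx"]],[0,fl,f["cy"]],[0,0,1]])
def world(f,uv):
    "pixels -> world using depth (fixed cameras)"
    uv=np.asarray(uv,float).reshape(-1,1,2)
    n=cv2.undistortPoints(uv,K(f),np.array(f["distortion"]))[:,0]
    d=f["depth"][uv[:,0,1].astype(int),uv[:,0,0].astype(int)]
    c=np.c_[n,np.ones(len(n))]*d[:,None]
    return (c-f["t"])@f["R"]   # R^T (c-t)
E
python3 - <<'E'
from h import *
s=telemetry.observe();print(s["clock"],s["position"],s["tool_rot"],bot.tcp_to_tips)
for n in("top","side"):
    f=grab_frame(n);cv2.imwrite(f"pics/{n}1.png",f["pixels"][:,:,::-1]);np.savez(f"{n}1.npz",**f)
E
```

```text
0.0 [ 0.1730986  -0.60022684  0.24972773] [-3.14045605e+00  8.51401618e-05  2.80804340e-01] 0.019
```

View pics/top1.png

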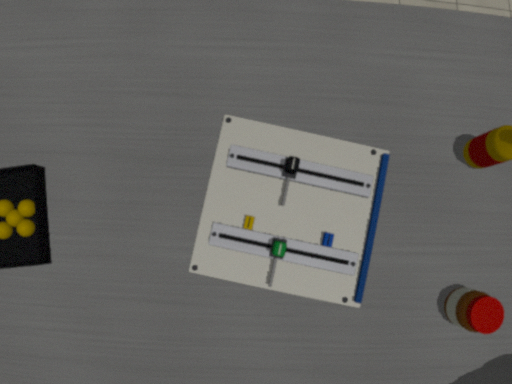

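View pics/side1.png

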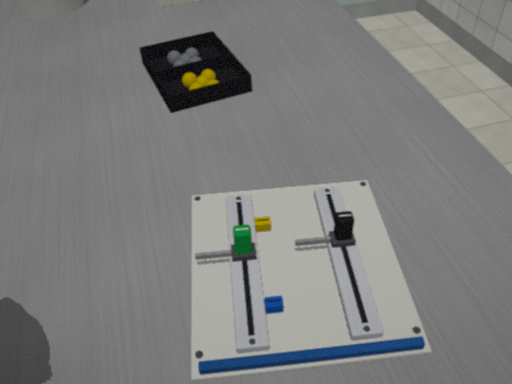

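The top view shows the green grip at about (279,247), the yellow clip at (249,222), the blue clip at (328,239), the green rail from (212,235) to (355,263) and the black grip at (291,166). The side view agrees. Next I measure these positions.

```bash
cat > meas.py <<'E'
from h import *
def seg(f,lo,hi):
    h=cv2.cvtColor(f["pixels"],cv2.COLOR_RGB2HSV)
    m=cv2.inRange(h,lo,hi); v,u=np.nonzero(m&(f["depth"]>0).astype(np.uint8)*255)
    return np.c_[u,v],world(f,np.c_[u,v])
def measure(f,bo=None):
    out={}
    for n,lo,hi,z0,z1 in(("green",(45,80,30),(85,255,255),.066,.085),("yellow",(20,120,80),(34,255,255),.02,.034),("blue",(100,120,50),(125,255,255),.0225,.034)):
        uv,P=seg(f,lo,hi)
        k=(P[:,2]>z0)&(P[:,2]<z1)
        if bo is not None: k&=np.hypot(*(P[:,:2]-bo).T)<.17
        P=P[k]; uv=uv[k]
        if len(P): 
            out[n]=np.r_[np.mean([P[:,:3].min(0),P[:,:3].max(0)],0)[:2],P.mean(0)]; print(n,len(P),uv.mean(0).round(1),"mean",P.mean(0).round(4),"z",P[:,2].min().round(3),P[:,2].max().round(3))
    return out
E
python3 - <<'E'
from meas import *
for n in("top","side"):
    f=dict(np.load(n+"1.npz")); print(n)
    bo=world(f,[[290,210]] if n=="top" else [[285,280]])[0,:2]
    print("board pt",bo, world(f,[[300,210]] if n=="top" else [[300,290]])[0])
    measure(f,bo)
    if n=="top":
        h=cv2.cvtColor(f["pixels"],cv2.COLOR_RGB2HSV)
        v,u=np.mgrid[0:384,0:512]; P=world(f,np.c_[u.ravel(),v.ravel()])
        fence=((h[...,0].ravel()>100)&(h[...,0].ravel()<125)&(h[...,1].ravel()>120)&(u.ravel()>345)&(u.ravel()<395)&(v.ravel()>140)&(v.ravel()<310))
        F=P[fence];l=cv2.fitLine(F[:,:2].astype(np.float32),cv2.DIST_HUBER,0,.01,.01).ravel();print("fence",fence.sum(),l,np.degrees(np.arctan2(l[1],l[0])),F.mean(0))
        # rail: points height .018-.026
        cu=world(f,[[212,235],[355,263],[230,156],[370,184]]);print(cu.round(4))
        a,b=cu[0,:2],cu[1,:2];d=(b-a)/np.linalg.norm(b-a);nn=np.array([-d[1],d[0]])
        q=P[:,:2]-a; s=q@d;t=q@nn;k=(s>.0)&(s<np.linalg.norm(b-a))&(abs(t)<.03)&(P[:,2]>.0165)&(P[:,2]<.028)&(h[...,1].ravel()<90)
        R=P[k];l=cv2.fitLine(R[:,:2].astype(np.float32),cv2.DIST_HUBER,0,.01,.01).ravel();print("rail",k.sum(),l,np.degrees(np.arctan2(l[1],l[0])),R[:,2].mean())
        r=cv2.minAreaRect(R[:,:2].astype(np.float32));print(r)
E
```

```text
top
board pt [ 0.55727713 -0.07577017] [ 0.55775094 -0.09352725  0.00794933]
green 152 [278.8 248.3] mean [ 0.4919 -0.053   0.0735] z 0.067 0.077
yellow 111 [248.5 222.3] mean [ 0.5332 -0.0031  0.0256] z 0.023 0.028
blue 222 [351.5 234. ] mean [ 0.5177 -0.1828  0.0243] z 0.023 0.029
fence 1007 [ 0.982358   -0.18701003  0.5202452  -0.21759656] -10.778344 [ 0.52936006 -0.21897309  0.02326447]
[[ 0.5096  0.0588  0.0246]
 [ 0.4671 -0.1904  0.0204]
 [ 0.6477  0.0326  0.0245]
 [ 0.6062 -0.2156  0.0223]]
rail 3037 [ 0.18441524  0.9828484   0.4889234  -0.06771096] 79.372955 0.02182808092950361
((0.49441373348236084, -0.06707985699176788), (0.2528170645236969, 0.05094369873404503), 79.02686309814453)
side
board pt [ 0.53256036 -0.10448221] [ 0.54651089 -0.12592045  0.00730037]
green 198 [241.6 232.3] mean [ 0.4873 -0.0592  0.0721] z 0.066 0.076
yellow 135 [262.1 221.4] mean [ 0.5295 -0.0066  0.0247] z 0.02 0.028
blue 306 [275.7 323.4] mean [ 0.4979 -0.1725  0.0241] z 0.023 0.028
```

```bash
python3 - <<'E'
from h import *
f=dict(np.load("top1.npz"))
v,u=np.mgrid[100:384,430:512];P=world(f,np.c_[u.ravel(),v.ravel()]);d=f["depth"][100:384,430:512].ravel()
P=P[d>0];u=u.ravel()[d>0]
for a,b in((-.75,-.5),(-.5,-.35),(-.35,-.2)):
    for x0,x1 in((.1,.3),(.3,.5),(.5,.75)):
        k=(P[:,1]>a)&(P[:,1]<b)&(P[:,0]>x0)&(P[:,0]<x1)&(P[:,2]>.03)
        if k.any():
            Q=P[k];print(a,b,x0,x1,Q[:,2].max().round(3),Q.min(0).round(3),Q.max(0).round(3))
E
python3 -m crank '0.0854 0 0 -0.01 0 0 6.7;0.0854 0 0 -0.01 0 0 6.7;0.0854 0 0 -0.01 0 0 6.7;0.0854 0 0 -0.01 0 0 6.7;0.0854 0 0 0 0 0 0;0.0854 0 0 0 0 0 0;0.0854 0 0 0 0 0 0;0.0854 0 0 0 0 0 0' 30
```

```text
-0.5 -0.35 0.3 0.5 0.093 [ 0.355 -0.429  0.03 ] [ 0.425 -0.361  0.093]
-0.5 -0.35 0.5 0.75 0.131 [ 0.645 -0.441  0.03 ] [ 0.704 -0.401  0.131]
clock: 0.77
position: [0.1731, -0.6002, 0.2895]
tool_rot: [-3.141, 0.001, -0.184]
force: [-0.6, 0.5, -0.4]
grip_width: 0.0852
finger_force: 0.0
```

```bash
python3 -m crank '0.0854 0.0132 -0.0373 0 0 0 0;0.0854 0.0132 -0.0373 0 0 0 0;0.0854 0.0132 -0.0373 0 0 0 0;0.0854 0.0132 -0.0373 0 0 0 0;0.0854 0.0132 -0.0373 0 0 0 0;0.0854 0.0132 -0.0373 0 0 0 0;0.0854 0.0132 -0.0373 0 0 0 0;0.0854 0.0132 -0.0373 0 0 0 0'
python3 -m crank '0.0854 0.0132 -0.0373 0.009 0 0 0;0.0854 0.0132 -0.0373 0.009 0 0 0;0.0854 0.0132 -0.0373 0.009 0 0 0;0.0854 0.0132 -0.0373 0.009 0 0 0;0.0854 0.0132 -0.0373 0.009 0 0 0;0.0854 0.0132 -0.0373 0.009 0 0 0;0.0854 0.0132 -0.0373 0.009 0 0 0;0.0854 0.0132 -0.0373 0.009 0 0 0'
python3 -m crank '0.0854 0 0 0 0 0 0;0.0854 0 0 0 0 0 0;0.0854 0 0 0 0 0 0;0.0854 0 0 0 0 0 0;0.0854 0 0 0 0 0 0;0.0854 0 0 0 0 0 0;0.0854 0 0 0 0 0 0;0.0854 0 0 0 0 0 0'
cat > wm.py <<'E'
from h import *
from scipy.spatial.transform import Rotation as Ro
def wrist(name):
    s=telemetry.observe();f=grab_frame("wrist");cv2.imwrite(f"pics/{name}.png",f["pixels"][:,:,::-1])
    T=np.eye(4);T[:3,:3]=Ro.from_euler("xyz",s["tool_rot"]).as_matrix();T[:3,3]=s["position"]
    M=np.linalg.inv(T@np.array(f["hand_eye"]));f["R"]=M[:3,:3];f["t"]=M[:3,3]
    return s,f
E
python3 - <<'E'
from wm import *; from meas import *
s,f=wrist("w1");np.savez("w1.npz",**f);print(s["position"],s["tool_rot"]);measure(f)
E
```

```text
clock: 1.43
position: [0.3328, -0.3251, 0.2901]
tool_rot: [3.142, 0.0, -0.185]
force: [1.0, -0.3, 0.6]
grip_width: 0.0855
finger_force: 0.0
clock: 2.1
position: [0.4921, -0.0516, 0.2176]
tool_rot: [-3.141, 0.0, -0.185]
force: [0.2, -0.6, 0.8]
grip_width: 0.0856
finger_force: 0.0
clock: 2.77
position: [0.4916, -0.0538, 0.2184]
tool_rot: [3.142, -0.0, -0.188]
force: [0.5, 0.9, 0.4]
grip_width: 0.0853
finger_force: 0.0
[ 0.49156875 -0.05379563  0.2184485 ] [ 3.14158800e+00 -2.69066857e-04 -1.87626335e-01]
green 397 [262.3 185.2] mean [ 0.4931 -0.0552  0.0739] z 0.067 0.077
yellow 304 [208.9 145.3] mean [ 0.5339 -0.0057  0.0259] z 0.021 0.028
blue 1106 [391.1 116.3] mean [ 0.526  -0.1987  0.0239] z 0.023 0.028
```

View pics/w1.png

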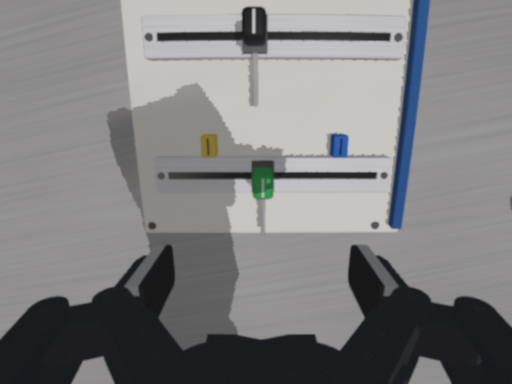

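The wrist view shows the green grip at (262,185), yellow at (209,145), blue at (340,145) and the rail screws at (161,176) and (384,175). The tool is aligned with the rail, so I descend and refine the rail angle.

```bash
python3 - <<'E'
from h import *
f=dict(np.load("w1.npz"))
w=world(f,[[161,176],[384,175],[149,37],[398,37]]);print(w.round(4))
for a,b in((0,1),(2,3)):
    d=w[a]-w[b];print(np.degrees(np.arctan2(d[1],d[0])),np.linalg.norm(d))
E
python3 -m crank '0.0854 0.001 0.001 0.02 0 0 0;0.0854 0 0 0.02 0 0 0;0.0854 0 0 0.02 0 0 0;0.0854 0 0 0.02 0 0 0;0.0854 0 0 0.02 0 0 0;0.0854 0 0 0.02 0 0 0;0.0854 0 0 0.02 0 0 0;0.0854 0 0 0.018 0 0 0'
python3 -m crank '0.06 0 0 0 0 0 0;0.04 0 0 0 0 0 0;0.03 0 0 0 0 0 0;0.015 0 0 0 0 0 0;0.015 0 0 0 0 0 0;0.015 0 0 0 0 0 0;0.015 0 0 0 0 0 0;0.015 0 0 0 0 0 0' 30
```

```text
[[ 0.5108  0.055   0.022 ]
 [ 0.4663 -0.1873  0.0225]
 [ 0.6486  0.0286  0.0231]
 [ 0.6037 -0.2121  0.0236]]
79.60260817859553 0.24636399951096474
79.4180528426295 0.24482272434398342
clock: 3.48
position: [0.4923, -0.0546, 0.0592]
tool_rot: [-3.142, 0.0, -0.187]
force: [-0.4, -0.2, 0.4]
grip_width: 0.0852
finger_force: 0.0
clock: 4.15
position: [0.493, -0.0547, 0.0612]
tool_rot: [-3.141, -0.001, -0.187]
force: [-1.5, 0.0, 10.6]
grip_width: 0.0195
finger_force: 35.1
```

```bash
python3 -m crank '0.015 0 -0.004 -0.001 0 0 0;0.015 0 -0.008 0 0 0 0;0.015 0 -0.009 0 0 0 0;0.015 0 -0.009 0 0 0 0;0.015 0 -0.009 0 0 0 0;0.015 0 -0.009 0 0 0 0;0.015 0 -0.0055 0 0 0 0;0.015 0 -0.003 0 0 0 0'
python3 -m crank '0.015 0 0 0 0 0 0;0.015 0 0 0 0 0 0;0.015 0 0 0 0 0 0;0.015 0 0 0 0 0 0;0.015 0 0 0 0 0 0;0.015 0 0 0 0 0 0;0.015 0 0 0 0 0 0;0.015 0 0 0 0 0 0'
python3 - <<'E'
from wm import *; from meas import *
s,f=wrist("w2");np.savez("w2.npz",**f);print(s["position"]);
g=measure(f)
g=grab_frame("top");cv2.imwrite("pics/top2.png",g["pixels"][:,:,::-1]);measure(g,np.array([.557,-.076]))
E
```

```text
clock: 4.82
position: [0.5034, 0.0016, 0.0614]
tool_rot: [-3.141, -0.001, -0.186]
force: [4.1, -2.7, -10.7]
grip_width: 0.0195
finger_force: 34.2
clock: 5.48
position: [0.5033, 0.001, 0.0614]
tool_rot: [-3.141, -0.001, -0.187]
force: [4.6, 1.1, -10.9]
grip_width: 0.0194
finger_force: 34.1
[0.50332399 0.00104475 0.06141672]
green 2152 [260.9 278.9] mean [0.5049 0.001  0.0733] z 0.066 0.079
yellow 1078 [260.2 184. ] mean [ 0.5342 -0.0041  0.026 ] z 0.02 0.028
blue 836 [499.7 185.6] mean [ 0.5081 -0.1384  0.0257] z 0.023 0.029Traceback (most recent call last):
  File "<stdin>", line 4, in <module>
  File "meas.py", line 9, in measure
    uv,P=seg(f,lo,hi)
         ~~~^^^^^^^^^
  File "meas.py", line 5, in seg
    return np.c_[u,v],world(f,np.c_[u,v])
                      ~~~~~^^^^^^^^^^^^^^
  File "h.py", line 9, in world
    n=cv2.undistortPoints(uv,K(f),np.array(f["distortion"]))[:,0]
      ~~~~~~~~~~~~~~~~~~~^^^^^^^^^^^^^^^^^^^^^^^^^^^^^^^^^^^
cv2.error: OpenCV(4.12.0) /io/opencv/modules/calib3d/src/undistort.dispatch.cpp:347: error: (-215:Assertion failed) CV_IS_MAT(_src) && CV_IS_MAT(_dst) && (_src->rows == 1 || _src->cols == 1) && (_dst->rows == 1 || _dst->cols == 1) && _src->cols + _src->rows - 1 == _dst->rows + _dst->cols - 1 && (CV_MAT_TYPE(_src->type) == CV_32FC2 || CV_MAT_TYPE(_src->type) == CV_64FC2) && (CV_MAT_TYPE(_dst->type) == CV_32FC2 || CV_MAT_TYPE(_dst->type) == CV_64FC2) in function 'cvUndistortPointsInternal'
```

View pics/w2.png

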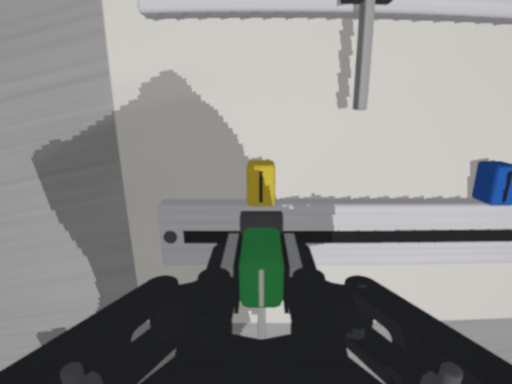

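Green is at (261,279), with its stripe at column 261. The yellow slot is at about column 261–262. In the rail frame the y offset is about 0.3 mm, so they are level and I release.

```bash
python3 -m crank '0.015 0 0 0.0005 0 0 0;0.03 0 0 0 0 0 0;0.04 0 0 0 0 0 0;0.05 0 0 0 0 0 0;0.06 0 0 0 0 0 0;0.07 0 0 0 0 0 0;0.0854 0 0 0 0 0 0;0.0854 0 0 0 0 0 0' 20
python3 -m crank '0.0854 0 0 -0.01 0 0 0;0.0854 0 0 -0.02 0 0 0;0.0854 0 0 -0.02 0 0 0;0.0854 0 0 -0.02 0 0 0;0.0854 0 0 -0.02 0 0 0;0.0854 0 0 -0.02 0 0 0;0.0854 0 0 -0.02 0 0 0;0.0854 0 0 -0.02 0 0 0'
python3 -m crank '0.0854 0 0 0 0 0 0;0.0854 0 0 0 0 0 0;0.0854 0 0 0 0 0 0;0.0854 0 0 0 0 0 0;0.0854 0 0 0 0 0 0;0.0854 0 0 0 0 0 0;0.0854 0 0 0 0 0 0;0.0854 0 0 0 0 0 0'
python3 - <<'E'
from wm import *; from meas import *
s,f=wrist("w3");print(s["position"],s["force"])
g=measure(f);d=g["yellow"][2:4]-g["green"][2:4]
a=np.radians(79.45);print("dy",d@[np.cos(a),np.sin(a)],"dx",d@[np.sin(a),-np.cos(a)])
E
```

```text
clock: 6.25
position: [0.5029, 0.0009, 0.0608]
tool_rot: [3.142, 0.0, -0.187]
force: [-1.0, -0.1, 0.3]
grip_width: 0.0851
finger_force: 0.0
clock: 6.92
position: [0.5027, 0.001, 0.2126]
tool_rot: [-3.141, -0.0, -0.187]
force: [0.3, -1.3, 0.3]
grip_width: 0.0852
finger_force: 0.0
clock: 7.58
position: [0.5028, 0.0009, 0.2105]
tool_rot: [3.141, 0.0, -0.187]
force: [-0.4, -0.2, 0.2]
grip_width: 0.0852
finger_force: 0.0
[0.50284302 0.00094374 0.21054958] [-0.42422853 -0.19509028  0.21470271]
green 438 [260.7 188. ] mean [0.504  0.0011 0.0738] z 0.066 0.076
yellow 314 [260.5 147. ] mean [ 0.5341 -0.0043  0.0262] z 0.021 0.028
blue 1204 [448.1 116.2] mean [ 0.5279 -0.2001  0.0238] z 0.023 0.028
dy 0.00021407668461407016 dx 0.0306020018136696
```

View pics/w3.png

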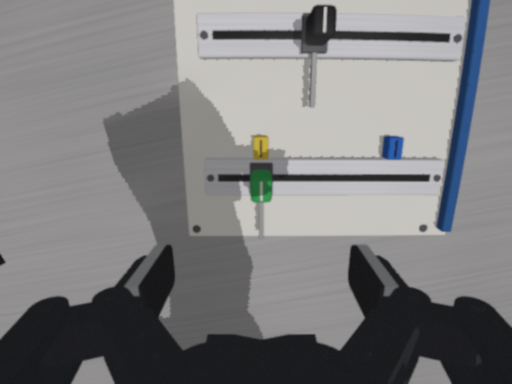

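The green grip at (261,188) lines up with the yellow clip at (261,147), offset 0.2 mm. The black stop is unmoved and the gripper is clear.

```bash
python3 -c "from workcell import bot;print(bot.job_done())"
```

```text
the job is handed in; nothing more can be done
None
```

The green stop is level with the yellow clip (about 0.2 mm off in the last wrist image) and released, the black stop was left untouched, and the job was handed in at about 8 s on the robot's clock.

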